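Park the tube rack under the glass shelf

ROBOT

A 6-joint arm with a two-finger parallel gripper is mounted at the origin on the work surface. World frame = base frame: x ahead of the robot, y to its left, z up, the work surface at z = 0. Lengths are in m, angles in degrees, forces in N, time in s.
With the tool pointing down it reaches from about 0.325 to 0.875 m from the base axis. Payload 4.4 kg.
Tool frame: the origin (TCP) lies midway between the tips of the shut fingers; the grasp point (between the pads) lies 19 mm behind it (r.grip_point_offset is the distance from the TCP to the grasp point, in m); z points along the fingers, y is the line along which they close (so a half turn about z gives the same grasp; the last joint's range is limited). The gripper opens to 85 mm and grips with 20 to 120 N. Pads are 22 mm wide; open, the fingers measure 114 mm over their backs; the gripper's body (76 mm by 85 mm) begins 54 mm behind the grasp point. The pads swing forward as they close: fully open they stand 13 mm farther back than shut.
Start: joints at [-81.102, 11.837, 88.321, -0, 79.842, -8.623], TCP at [0.173, -0.548, 0.231] pointing down, gripper open.
Joint ranges: [-156.59, 156.59], [-49.26, 127.26], [12.9, 141.05], [-63.56, 243.56], [4.71, 150.69], [-161.64, 161.64]. Speed limits (degrees/s): [159.86, 159.86, 180, 180, 180, 180].

INTERFACE

Orientations are given as [roll, pitch, yaw] about the fixed x, y, z axes, in that order (R = Rz(yaw) Ry(pitch) Rx(roll)).
In Python, from cell import r gives the robot as it stands.
- The arm moves only by the shell command python3 -m pendant 'ROWS' [FORCE]. ROWS is JSON, a list that holds one entry, the list of rows, each a list of 5 numbers: the gripper's target within -1 to 1 (fully open at 1, half-way at 0, shut at -1), then the shift along the world's x, y, z in mm, then the turn about the world's z in degrees. In form: [[[hand, tx, ty, tz, yaw], ...]]. A call has 1 to 8 rows; each row is the pose to reach, as a shift and turn from the pose commanded when the call began; what a row does not reach only later rows make up. A row lasts 1/10 s, in which the tool goes at most 50 mm and 8.59 degrees, less where a joint would pass 70% of its speed; a pose out of reach is approached as far as the arm can. A call with a gripper value outside its range is refused whole. The fingers move at their own pace and stop on an object; FORCE is the grip in N (left out, the last holds). Time passes only in rows, so rows that repeat a pose let the fingers close. It gives the time, the measured TCP pose, the force, the opening and the grip force at its end, in the units of the state.
- r.observe(): the state, without advancing time (a new reading comes with each control period).
- r.grab_frame(name): name is "scene" or "top" or "wrist"; returns the picture (384x512x3 uint8, blue, green, red); there is no depth.
- r.calibration(name): a dict with "intrinsics" (3x3 intrinsics, pixels), "R" (3x3) and "t" (3): a world point X has camera coordinates R X + t; the wrist camera has in their place "tool_from_camera" (4x4, takes a point from camera to tool coordinates, whose origin is the TCP and whose axes are the flange's). Camera axes: x right, y down, z forward; pixel columns grow to the right and rows downward; lengths in m; the calibration is good to about 2 mm. A picture is of the moment at which its call begins: read the wrist's pose just before it. calibration takes no time and is no camera call.
- r.close_job(): hands the job in; it is judged then, once.
Trained networks look in the newest picture that a camera, given by its name, has taken for a name from the list of things; names that differ only in an ending like _2 or _b are one class to them, and where a whole thing is asked for, a point or a joint stands for the part that bears it (a point fixed in the world has none). Each returns a list of dicts, best first, with "score" (0 to 1); they miss things now and then, are a little off and sometimes report something else, mostly with a low value. They report only what shows in the picture. A call takes as long as a camera call.
- r.outline_of(camera, query): "mask" (384x512 bool, what is visible of it).
- r.mark_of(camera, query): "point" ([x, y, z] in m, in world coordinates, good to about 4 mm: a listed point, or the origin of a listed thing).
The state is a dict: "time_s": time; "joints": joint angles; "joint_velocities": joint speeds; "effort": joint torques, N m; "eef_pos": TCP position; "orientation": TCP orientation; "ft_force": force on the tool from outside, world axes, zero at the start; "torque": the same for the moment, N m; "finger_gap": finger opening in m; "finger_force": force on a finger pad.
Only numpy, scipy, OpenCV 4.12 (cv2) and the standard library are available. Lean on these libraries where they do the work, as an engineer would, in place of code of your own. Each camera call takes 0.05 s, during which the arm holds its last target. There are 200 camera calls.

TASK

Clear the amber bottle from the mouth of the bay under the glass shelf and stand it upright in the white drip tray. Then bring the blue tube rack in through the gap in the front rail, its orange handle pointing out of the bay, and shift it sideways behind the rail so that it stands squarely on the green mat, and let go. Do not knock the shelf hard, tip the rack or the bottle, or disturb the tip box, the beaker or the white flask.

Things in the scene. Friction and masses are not known exactly. Their poses are not given: they have to be found in the camera images.
- gap (a point): Fixed bay on the bench. Point at bench level, mid gap, on the front face of its aluminium front rail; x points into the bay (away from the robot), y left, z up. In this frame (mm): rail x 0 to 8, 40 high, from y 33 to 115 and -33 to -115, so the gap is 66 wide. Back rail, 40 high, front face at x 112. White side cheeks, 128 high, inner faces at y 115 and -115, outer 125. Floor: the bench
- shelf_front (a point): Clear shelf over the bay: this point is mid-way along its lower front edge, 8 beyond the rail's front face and 128 above the bench; axes as the bay's. Shelf 122 deep, 250 wide, 10 thick. A steel guard rod 10 thick runs along it 6 behind the edge, 165 above the bench: over the mouth a gripper must lean back towards the robot. The rack cannot be lifted over the rail under the shelf
- mat_center (a point): Green parking mat, 100 (x) by 64 (y), 1 thin, flat on the bench inside the bay, either left or right of the gap (centre 60 beyond the rail's front face, 78 to one side of the middle of the gap). Point at its centre at bench level; axes as those of the bay
- rack_center (a point): Blue tube rack with eight capped tubes, one rigid piece of about 0.22 kg, footprint 90 (its x) by 46 (its y), 100 high over the caps. Point at its centre, 50 above its underside; z up. The orange handle is at its -x end. Stands on the bench to one side of the bay, turned anyhow
- rack_handle (a point): Rack's orange handle: an upright fin 14 thick (rack's y), projecting 37 beyond the rack's -x end (rack x -82 to -45), from 52 to 100 above its underside. Point at its centre, 65 from the rack's centre along -x and 76 above the underside; axes as the rack's. Pinch it across the 14, from above or leaning away from the rack. Once parked it stands out over the front rail
- bottle_center (a point): Amber bottle with white cap, a plain upright cylinder 40 in diameter and 100 high, about 0.16 kg, standing on the bench in the mouth of the gap (12 to 30 before the rail's front face). Point on its axis, 50 above its underside
- tray_center (a point): White drip tray, fixed, 120 square outside, walls 4 thick and 14 high, floor 4 thick. Point at the centre of its inner floor; on the other side of the bay from the rack
- tipbox: Bystander: white pipette-tip box with blue lid, 96 by 62, 82 high over its tips, in the side of the bay without the mat. Origin: centre of its underside
- beaker: Bystander: glass beaker, 64 in diameter, 85 high. Origin: centre of its underside
- flask: Bystander: white plastic bottle with red cap, 60 in diameter, 150 high. Origin: centre of its underside

How it is judged (in metres and radians):
On the way, in this order (a step that is already met when the one before it is completed fails the run):
1. the bottle stands upright and released in the drip tray (horizontal distance between bottle_center and tray_center below 0.055 m and angle between bottle_center's own z axis and vertical below 0.1 rad and height (world z) of bottle_center between 0.048 and 0.06 m and contact force between the fingers and bottle below 0.05 N), for 0.2 s.
2. the rack is in the gap, upright, handle pointing out (x of rack_center in the frame of gap between 0 and 0.075 m and y of rack_center in the frame of gap between -0.02 and 0.02 m and x of rack_handle in the frame of gap below 0.02 m and angle between rack_center's own z axis and vertical below 0.2 rad and height (world z) of rack_center below 0.085 m), for 0.05 s.
At the end, for the whole second after the job is handed in: Bottle upright on the tray floor, within 55 mm of its centre; rack upright on the bench behind the rail, its centre within 12 mm of the mat's along each axis, square within 7 degrees, handle pointing out of the bay; both released and at rest (all of step 1 and x of rack_center in the frame of mat_center between -0.012 and 0.012 m and y of rack_center in the frame of mat_center between -0.012 and 0.012 m and height (world z) of rack_center between 0.045 and 0.055 m and angle between rack_center's own z axis and vertical below 0.06 rad and angle between the x axis of rack_center and the x axis of mat_center, either way round below 0.12 rad and x of rack_handle in the frame of mat_center below -0.04 m and contact force between the fingers and rack below 0.05 N and linear speed of each of rack, bottle below 0.02 m/s); the robot touches nothing.
It fails at once if the tip box, the beaker or the flask is shifted more than 15 mm or tipped (distance of any of tipbox, beaker, flask from where it was at the start of the episode above 0.015 m or angle between any of tipbox, beaker, flask's own z axis and vertical above 0.3 rad).
It fails at once if the rack or the bottle is tipped by more than 35 degrees (angle between any of rack_center, bottle_center's own z axis and vertical above 0.61 rad).
It fails at once if the robot knocks the shelf or its rails with more than 30 N (contact force between any of the arm, the fingers and bay above 30 N).
It also fails if it takes over 69 s, if anything falls off the work surface, if the arm or the gripper's body presses on something with over 40 N, if the wrist force passes 120 N, or if a joint passes its speed limit or range.

## Working session

There is one attempt and no reset: what is moved stays moved. The work goes in short steps, Python scripts to look and compute and a shell command to move; the robot and the scene stay as the last step left them, time stands still between calls to the robot, and variables do not carry over. Pictures are saved under pics/ and viewed, at most 13 in all, crops included, and the job is handed in when it is done.

```bash
mkdir -p pics
cat > h.py <<'E'
from cell import r
import numpy as np, cv2
def look(cams=("scene","top"),names=()):
    for c in cams:
        im=r.grab_frame(c); 
        for n in names:
            try:
                print(c,n,[(np.round(d["point"],4).tolist(),round(d["score"],2)) for d in r.mark_of(c,n)[:2]])
            except Exception as e: print(c,n,e)
    return im
E
python3 - <<'E'
from h import *
a=r.grab_frame("scene");b=r.grab_frame("top")
cv2.imwrite("pics/a.png",a);cv2.imwrite("pics/b.png",b)
look(("scene","top"),["gap","shelf_front","mat_center","rack_center","rack_handle","bottle_center","tray_center","tipbox","beaker","flask"])
o=r.observe();print(o["time_s"],o["eef_pos"],o["orientation"],o["finger_gap"])
E
```

```text
scene gap [([0.6019, -0.0067, 0.0], 0.93)]
scene shelf_front [([0.6049, -0.0054, 0.131], 0.78)]
scene mat_center [([0.6651, -0.0855, -0.0022], 0.5)]
scene rack_center [([0.4851, 0.2473, 0.0503], 0.68)]
scene rack_handle [([0.4259, 0.2752, 0.0758], 0.66), ([0.6493, -0.3032, 0.0002], 0.64)]
scene bottle_center [([0.5754, 0.0002, 0.0496], 0.83)]
scene tray_center [([0.5079, -0.2431, 0.003], 0.67)]
scene tipbox [([0.6576, 0.073, 0.0055], 0.48)]
scene beaker [([0.6501, -0.3069, 0.0008], 0.63), ([0.6464, 0.2911, -0.0013], 0.57)]
scene flask [([0.6477, -0.3045, -0.0026], 0.75)]
top gap [([0.5981, -0.0089, -0.0007], 0.68), ([0.5076, -0.2454, 0.009], 0.34)]
top shelf_front [([0.6098, -0.0084, 0.1282], 0.74)]
top mat_center [([0.6601, -0.0829, 0.0021], 0.68)]
top rack_center [([0.4807, 0.2517, 0.0528], 0.95)]
top rack_handle [([0.4227, 0.2779, 0.0755], 0.63), ([0.5984, -0.011, -0.0018], 0.18)]
top bottle_center [([0.5746, 0.002, 0.0517], 0.52)]
top tray_center [([0.506, -0.2393, 0.0048], 0.97), ([0.6534, 0.0712, 0.001], 0.62)]
top tipbox [([0.6569, 0.0759, -0.0012], 0.43), ([0.5717, 0.0007, 0.0532], 0.28)]
top beaker [([0.6415, 0.2959, 0.0008], 0.84)]
top flask [([0.652, -0.3054, 0.0023], 0.7)]
1.2 [ 0.17313507 -0.54833927  0.2312889 ] [ 1.79998609e+02 -7.06335001e-04  1.75246816e+01] 0.08556894370707209
```

View pics/a.png

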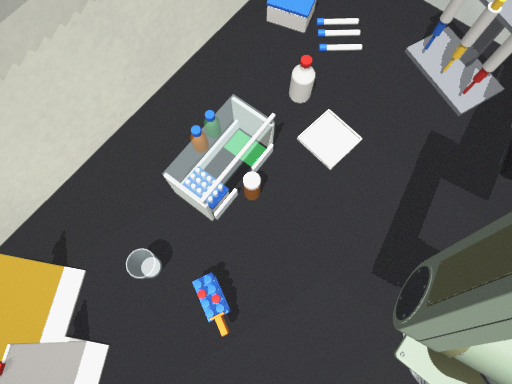

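View pics/b.png

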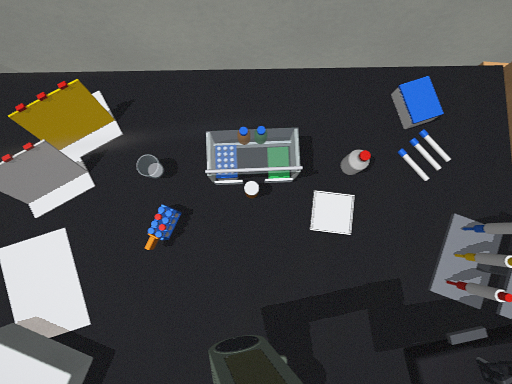

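The scene view shows the bay with the tip box in its left side and the green mat right (about 245,148). The bottle (252,187) stands in the mouth, with the tray at (330,138). The rack is at (212,297), its handle pointing back towards the robot. The top view agrees. Next I'll fit the bay's yaw and check the wrist camera's mounting.

```bash
cat >> h.py <<'E'
def proj(c,P):
    k=r.calibration(c); X=np.atleast_2d(P)@np.array(k["R"]).T+np.array(k["t"]); x=X@np.array(k["intrinsics"]).T
    return x[:,:2]/x[:,2:]
def bay(P,g):
    P=np.atleast_2d(np.array(P,float))/1000; c,s=np.cos(np.radians(g[2])),np.sin(np.radians(g[2]))
    return np.c_[g[0]+c*P[:,0]-s*P[:,1],g[1]+s*P[:,0]+c*P[:,1],P[:,2]]
E
python3 - <<'E'
from h import *
print(np.round(r.calibration("wrist")["tool_from_camera"],3))
# mat outline -> bench-plane rectangle; several detections averaged
for c in ("scene","top"):
    im=r.grab_frame(c)
    hsv=cv2.cvtColor(im,cv2.COLOR_BGR2HSV)
    out=[]
    g=(0.600,-0.008,1.5)
    S=5; x0,y0,w,h={"scene":(155,85,140,110),"top":(195,115,120,85)}[c]
    big=cv2.resize(im[y0:y0+h,x0:x0+w],None,fx=S,fy=S,interpolation=cv2.INTER_CUBIC)
    segs=[]
    for sg in (1,-1):
        segs+=[[(0,33*sg,40),(0,115*sg,40)],[(0,33*sg,40),(0,33*sg,0)],[(8,125*sg,128),(130,125*sg,128)]]
    segs+=[[(14,-125,165),(14,125,165)],[(112,-115,40),(112,115,40)]]
    for a,b in segs:
        p=proj(c,bay([a,b],g)); q=((p-[x0,y0])*S+S/2).astype(int)
        cv2.line(big,tuple(map(int,q[0])),tuple(map(int,q[1])),(0,0,255),1)
    cv2.imwrite(f"pics/z_{c}.png",big)
E
python3 - <<'E'
import cv2,numpy as np
a=cv2.imread('pics/z_scene.png');print(a.shape)
E
```

```text
[[-0.    -0.959 -0.282  0.072]
 [ 1.    -0.    -0.001 -0.001]
 [ 0.    -0.282  0.959 -0.142]
 [ 0.     0.     0.     1.   ]]
(550, 700, 3)
```

View pics/z_top.png

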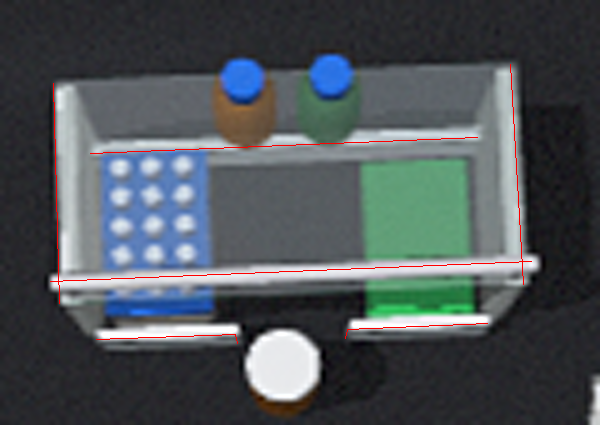

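View pics/z_scene.png

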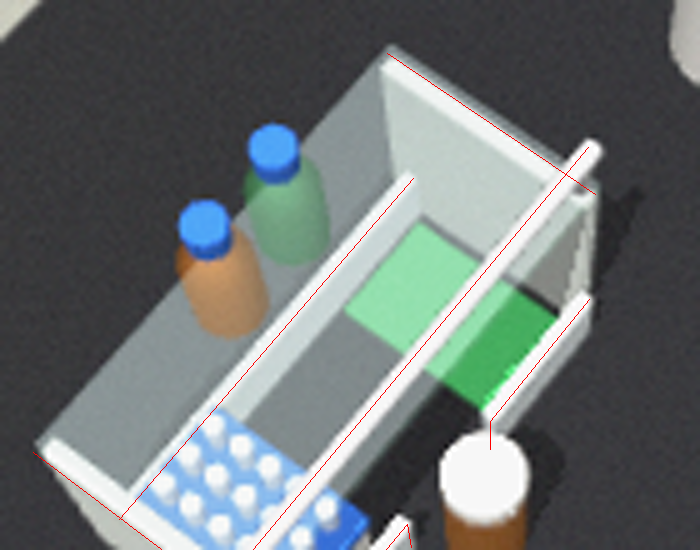

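The bay fits well with gap ≈ (0.600, -0.008) and yaw ≈ 1.5°. The camera sits on the tool's +x side, so I'll work with yaw ≈ 180 to keep it on the robot's side. First I'll move in front of the bottle.

```bash
python3 -m pendant '[[[1,20,35,0,8],[1,50,90,0,16],[1,75,135,0,24],[1,100,180,0,32],[1,125,225,0,40],[1,150,270,0,48],[1,170,310,0,56],[1,190,340,0,64]]]' 60
python3 -m pendant '[[[1,20,35,0,8],[1,45,80,0,16],[1,70,125,0,24],[1,90,170,0,32],[1,100,195,0,40],[1,107,208,0,48],[1,107,208,0,56],[1,107,208,0,64]]]'
python3 -m pendant '[[[1,0,0,0,8.5],[1,0,0,0,17],[1,0,0,0,25.5],[1,0,0,0,34],[1,0,0,0,36],[1,0,0,0,36]]]'
python3 - <<'E'
from h import *
o=r.observe();print(o["time_s"],o["eef_pos"],o["orientation"],o["joints"],o["ft_force"])
im=look(("wrist",),["bottle_center","gap","shelf_front","mat_center"])
cv2.imwrite("pics/w1.png",im)
for c in ("scene","top"): look((c,),["bottle_center"])
# bottle outline in top: cap centre at z=100
for c in ("scene","top"):
    m=r.outline_of(c,"bottle_center")
    if m:
        m=m[0]["mask"]; ys,xs=np.nonzero(m); print(c,xs.mean(),ys.mean(),xs.min(),xs.max(),ys.min(),ys.max())
        best=None
        from scipy.optimize import minimize
        t=np.linspace(0,2*np.pi,24,endpoint=False)
        def ren(p):
            P=np.array([[p[0]+.02*np.cos(a),p[1]+.02*np.sin(a),z] for a in t for z in (0,.1)])
            q=cv2.convexHull((proj(c,P)*16).astype(np.int32)); k=np.zeros(m.shape,np.uint8); cv2.fillConvexPoly(k,q,1,shift=4); return k>0
        g=[(np.logical_xor(ren((x,y)),m).sum(),x,y) for x in np.arange(.565,.59,.002) for y in np.arange(-.012,.012,.002)]
        print(min(g))
E
```

```text
time_s: 2.1
eef_pos: [0.3635, -0.2064, 0.2316]
orientation: [179.9, 0.0, 81.8]
ft_force: [1.5, -0.7, -0.6]
finger_gap: 0.0851
finger_force: 0.0
time_s: 2.9
eef_pos: [0.4703, 0.0005, 0.2313]
orientation: [-180.0, 0.0, 146.0]
ft_force: [0.5, -0.3, 0.5]
finger_gap: 0.0856
finger_force: 0.0
time_s: 3.5
eef_pos: [0.4701, -0.0003, 0.2314]
orientation: [-180.0, 0.0, -178.5]
ft_force: [0.1, -0.4, -0.2]
finger_gap: 0.0857
finger_force: 0.0
3.5 [ 4.70109812e-01 -3.29498490e-04  2.31383080e-01] [-1.79996299e+02  1.21830508e-02 -1.78490341e+02] [-1.06050439e+01 -1.18200811e+00  1.02488033e+02 -1.08302142e-03
  7.86812868e+01 -1.02114490e+02] [ 0.05378914 -0.37785032 -0.20105639]
wrist bottle_center [([0.5721, 0.0015, 0.0469], 0.63)]
wrist gap [([0.6436, 0.2924, -0.003], 0.17)]
wrist shelf_front [([0.6049, -0.0106, 0.1312], 0.97)]
wrist mat_center [([0.6632, -0.087, 0.004], 0.58)]
scene bottle_center [([0.5718, -0.0024, 0.0508], 0.88)]
top bottle_center [([0.5723, -0.0015, 0.0529], 0.47)]
scene 251.45893719806764 185.18115942028984 243 259 172 199
(np.int64(49), np.float64(0.571), np.float64(-0.002))
```

View pics/w1.png

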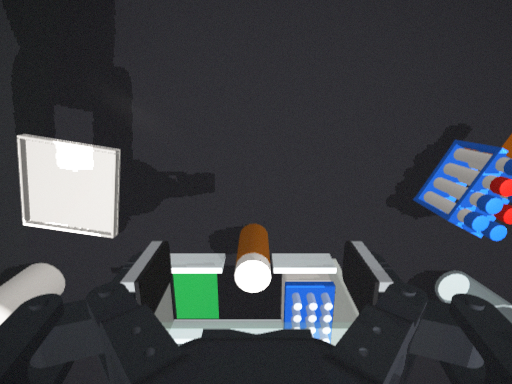

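The wrist view confirms the bottle in the mouth (255,260), in line with the gap. I'll descend in front of it, straddle it while moving forward, and close.

```bash
python3 -m pendant '[[[1,10,-1,-45,0],[1,20,-1,-90,0],[1,30,-1,-130,0],[1,30,-1,-165,0],[1,30,-1,-181,0],[1,30,-1,-181,0]]]' 
python3 -m pendant '[[[1,20,0,0,0],[1,40,0,0,0],[1,52,0,0,0],[1,58,0,0,0],[1,62,0,0,0],[1,65,0,0,0],[1,67,0,0,0],[1,67,0,0,0]]]'
```

```text
time_s: 4.65
eef_pos: [0.4971, -0.0008, 0.0472]
orientation: [179.9, -0.4, -178.5]
ft_force: [-0.5, 0.0, -0.1]
finger_gap: 0.0854
finger_force: 0.0
time_s: 5.45
eef_pos: [0.567, -0.0013, 0.0504]
orientation: [180.0, -0.0, -178.5]
ft_force: [-0.1, -0.7, -0.2]
finger_gap: 0.0856
finger_force: 0.0
```

No contact with the shelf. Now close, then lift a little and back out.

```bash
python3 -m pendant '[[[0,0,0,0,0],[-0.5,0,0,0,0],[-1,0,0,0,0],[-1,0,0,0,0],[-1,0,0,0,0],[-1,0,0,0,0],[-1,0,0,0,0],[-1,0,0,0,0]]]' 40
python3 -m pendant '[[[-1,0,0,6,0],[-1,-5,0,12,0],[-1,-15,0,20,0],[-1,-30,0,30,0],[-1,-50,0,40,0],[-1,-65,0,45,0],[-1,-70,0,45,0],[-1,-70,0,45,0]]]'
```

```text
time_s: 6.25
eef_pos: [0.5671, -0.0014, 0.0504]
orientation: [-180.0, 0.0, -178.5]
ft_force: [-0.5, -0.3, 1.3]
finger_gap: 0.0388
finger_force: 40.5
time_s: 7.05
eef_pos: [0.4965, -0.0012, 0.0954]
orientation: [180.0, 0.0, -178.5]
ft_force: [-1.0, -0.1, -2.0]
finger_gap: 0.0391
finger_force: 40.4
```

```bash
python3 -m pendant '[[[-1,1,-25,0,0],[-1,2,-65,0,0],[-1,3,-110,0,0],[-1,4,-155,0,0],[-1,5,-195,0,0],[-1,5,-225,0,0],[-1,5,-240,0,0],[-1,5,-240,0,0]]]' 
python3 -m pendant '[[[-1,0,0,-15,0],[-1,0,0,-28,0],[-1,0,0,-36,0],[-1,0,0,-40,0],[-1,0,0,-40,0],[-1,0,0,-40,0]]]'
python3 - <<'E'
from h import *
cv2.imwrite("pics/s2.png",r.grab_frame("scene")[60:260,180:430])
look(("scene","top"),["bottle_center","tray_center"])
E
```

```text
time_s: 7.85
eef_pos: [0.5025, -0.2431, 0.095]
orientation: [-180.0, 0.0, -178.6]
ft_force: [-0.2, 0.5, -1.8]
finger_gap: 0.0392
finger_force: 40.7
time_s: 8.45
eef_pos: [0.5022, -0.2407, 0.055]
orientation: [180.0, -0.0, -178.4]
ft_force: [-0.2, -0.2, -0.7]
finger_gap: 0.0395
finger_force: 40.7
scene bottle_center [([0.5099, -0.238, 0.0556], 0.4)]
scene tray_center [([0.5068, -0.2406, 0.0022], 0.65)]
top bottle_center []
top tray_center [([0.5035, -0.2449, 0.0043], 0.59)]
```

```bash
python3 -m pendant '[[[-0.5,0,0,0,0],[0,0,0,0,0],[0.5,0,0,0,0],[1,0,0,0,0],[1,0,0,20,0],[1,0,0,60,0],[1,0,0,105,0],[1,0,0,145,0]]]' 
python3 -m pendant '[[[1,-5,30,0,0],[1,-15,75,0,-4],[1,-25,125,0,-8],[1,-33,175,0,-12],[1,-42,225,0,-16],[1,-50,275,0,-20],[1,-60,325,0,-24],[1,-70,375,0,-26]]]'
python3 -m pendant '[[[1,-5,45,0,0],[1,-10,85,0,0],[1,-15,110,0,0],[1,-20,130,0,0],[1,-25,140,0,0],[1,-25,140,0,0],[1,-25,140,0,0]]]'
python3 - <<'E'
from h import *
o=r.observe();print(o["time_s"],o["eef_pos"],o["orientation"][2])
for i in range(2): im=look(("wrist","scene","top"),["bottle_center","rack_center","rack_handle"])
cv2.imwrite("pics/w2.png",r.grab_frame("wrist"))
E
```

```text
time_s: 9.6
eef_pos: [0.5022, -0.2414, 0.2024]
orientation: [-180.0, 0.0, -178.5]
ft_force: [1.5, -0.7, 0.4]
finger_gap: 0.0856
finger_force: 0.0
time_s: 10.4
eef_pos: [0.4326, 0.1305, 0.2008]
orientation: [180.0, 0.1, 155.4]
ft_force: [0.6, 0.2, 0.6]
finger_gap: 0.0854
finger_force: 0.0
time_s: 11.1
eef_pos: [0.4081, 0.2681, 0.2003]
orientation: [-180.0, 0.0, 155.5]
ft_force: [0.2, -0.3, -0.7]
finger_gap: 0.0851
finger_force: 0.0
11.1 [0.40814333 0.26813665 0.20027113] 155.52033993145432
wrist bottle_center []
wrist rack_center [([0.4826, 0.2532, 0.0514], 0.88)]
wrist rack_handle [([0.4207, 0.2774, 0.0729], 0.69)]
scene bottle_center [([0.5088, -0.2403, 0.0553], 0.92)]
scene rack_center [([0.4851, 0.2513, 0.0518], 0.47)]
scene rack_handle []
top bottle_center [([0.5083, -0.2396, 0.0562], 0.8)]
top rack_center [([0.4814, 0.2485, 0.0551], 0.82)]
top rack_handle [([0.4245, 0.2775, 0.074], 0.76)]
wrist bottle_center []
wrist rack_center [([0.484, 0.2513, 0.0517], 0.56)]
wrist rack_handle [([0.4245, 0.2806, 0.0739], 0.84)]
scene bottle_center [([0.508, -0.2416, 0.056], 0.72)]
scene rack_center [([0.4842, 0.2454, 0.0474], 0.5)]
scene rack_handle []
top bottle_center [([0.5084, -0.2394, 0.0557], 0.67), ([0.6547, 0.0742, -0.0017], 0.65)]
top rack_center []
top rack_handle [([0.4213, 0.2764, 0.0735], 0.57)]
```

View pics/w2.png

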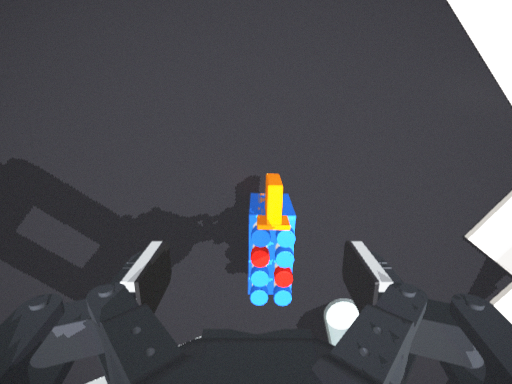

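```bash
cat >> h.py <<'E'
from scipy.spatial.transform import Rotation as Ro
def ray(uv,z,o):
    k=r.calibration("wrist");T=np.array(k["tool_from_camera"]);K=np.array(k["intrinsics"])
    R=Ro.from_euler("xyz",o["orientation"],degrees=True).as_matrix()
    W=np.eye(4);W[:3,:3]=R;W[:3,3]=o["eef_pos"];W=W@T
    out=[]
    for u in np.atleast_2d(uv):
        d=W[:3,:3]@np.linalg.inv(K)@[u[0],u[1],1];out.append(W[:3,3]+d*(z-W[2,3])/d[2])
    return np.array(out)
E
python3 - <<'E'
from h import *
o=r.observe();im=cv2.imread("pics/w2.png")
p=ray([[260,239],[259,298],[286,239],[283,298]],.1,o);print(p.round(4))
for a,b in((0,1),(2,3)):
    d=p[b]-p[a];print(np.degrees(np.arctan2(d[1],d[0])))
print("capmid",p.mean(0))
hsv=cv2.cvtColor(im,cv2.COLOR_BGR2HSV)
m=((hsv[...,0]>8)&(hsv[...,0]<25)&(hsv[...,1]>150)&(hsv[...,2]>200)).astype(np.uint8); 
m[:, :200]=0;m[:,340:]=0
for v in range(172,222,6):
    x=np.nonzero(m[v])[0]
    if len(x): print(v,x.min(),x.max(),ray([[(x.min()+x.max())/2,v]],.1,o)[0].round(4))
E
```

```text
[[0.4495 0.2549 0.1   ]
 [0.5059 0.2283 0.1   ]
 [0.4593 0.2763 0.1   ]
 [0.5156 0.2494 0.1   ]]
-25.185414501158842
-25.521034345483276
capmid [0.48256966 0.25223106 0.1       ]
178 266 280 [0.4023 0.2883 0.1   ]
184 266 282 [0.4075 0.287  0.1   ]
190 266 267 [0.4097 0.279  0.1   ]
196 266 267 [0.4147 0.2768 0.1   ]
202 266 267 [0.4197 0.2746 0.1   ]
208 266 266 [0.4246 0.2719 0.1   ]
214 266 266 [0.4297 0.2696 0.1   ]
220 258 287 [0.4373 0.2726 0.1   ]
```

Rack yaw is -25.3° and its centre is at (0.483, 0.251). The handle is upright in view at (274,190). Descend onto it and pinch.

```bash
python3 -m pendant '[[[1,4,16,-20,-1],[1,4,16,-60,-1],[1,4,16,-95,-1],[1,4,16,-120,-1],[1,4,16,-133,-1],[1,4,16,-138,-1],[1,4,16,-138,-1]]]' 
python3 -m pendant '[[[0,0,0,0,0],[-0.5,0,0,0,0],[-1,0,0,0,0],[-1,0,0,0,0],[-1,0,0,0,0],[-1,0,0,0,0],[-1,0,0,0,0],[-1,0,0,0,0]]]' 90
python3 -m pendant '[[[-1,0,0,2,0],[-1,0,0,5,0],[-1,0,0,10,0],[-1,0,0,15,0],[-1,0,0,20,0],[-1,0,0,20,0]]]'
python3 - <<'E'
from h import *
look(("wrist","top"),["rack_center","rack_handle"]);print(r.observe()["torque"])
E
```

```text
time_s: 13.05
eef_pos: [0.4124, 0.2848, 0.0624]
orientation: [180.0, 0.0, 154.5]
ft_force: [-0.6, -0.6, 0.2]
finger_gap: 0.0852
finger_force: 0.0
time_s: 13.85
eef_pos: [0.4122, 0.2849, 0.0628]
orientation: [180.0, 0.0, 154.5]
ft_force: [-1.8, -0.8, 6.2]
finger_gap: 0.0127
finger_force: 87.8
time_s: 14.45
eef_pos: [0.4129, 0.2851, 0.0833]
orientation: [179.9, 0.1, 154.5]
ft_force: [0.0, -0.7, -3.0]
finger_gap: 0.0129
finger_force: 87.6
wrist rack_center []
wrist rack_handle [([0.4267, 0.28, 0.0924], 0.71)]
top rack_center [([0.4823, 0.2523, 0.0707], 0.62)]
top rack_handle [([0.4213, 0.2767, 0.0955], 0.85), ([0.5072, -0.2413, 0.057], 0.41)]
[0.05039674 0.17525831 0.05476983]
```

```bash
python3 -m pendant '[[[-1,2,-20,0,3],[-1,6,-55,0,7],[-1,11,-95,0,12],[-1,17,-140,0,17],[-1,23,-185,0,21],[-1,29,-230,0,25],[-1,34,-270,0,27],[-1,37,-297,0,27]]]' 
python3 -m pendant '[[[-1,0,0,-5,0],[-1,0,0,-12,0],[-1,0,0,-12,0]]]'
python3 - <<'E'
from h import *
for i in range(2): look(("scene","top"),["rack_center","rack_handle","gap"])
o=r.observe();print(o["eef_pos"],o["orientation"])
cv2.imwrite("pics/w3.png",np.vstack([r.grab_frame("wrist")]))
g=(.6,-.008,1.5)
for c in("top",):
    im=r.grab_frame(c)
    p=proj(c,bay([(-78-x if False else 0,0,0)]*1,g)) if False else None
    # predicted rack top outline overlay from hand pose
    h=o["eef_pos"];y=np.radians(o["orientation"][2]-180);ex=np.array([np.cos(y),np.sin(y)]);ey=np.array([-ex[1],ex[0]])
    cen=h[:2]+.078*ex
    S=6;x0,y0=195,125
    big=cv2.resize(im[y0:y0+100,x0:x0+120],None,fx=S,fy=S,interpolation=cv2.INTER_CUBIC)
    P=[np.r_[cen+a*ex/1000+b*ey/1000,.108] for a,b in((-82,-7),(-82,7),(-45,7),(-45,23),(45,23),(45,-23),(-45,-23),(-45,-7))]
    q=((proj(c,np.array(P))-[x0,y0])*S+S/2).astype(np.int32);cv2.polylines(big,[q],True,(0,255,255),1)
    for s in(1,-1):
        q=((proj(c,bay([(0,33*s,40),(0,115*s,40)],g))-[x0,y0])*S+S/2).astype(np.int32);cv2.polylines(big,[q],False,(0,0,255),1)
    cv2.imwrite("pics/t3.png",big)
E
```

```text
time_s: 15.55
eef_pos: [0.4493, -0.015, 0.0825]
orientation: [-179.9, 0.0, -178.6]
ft_force: [0.6, -0.1, -2.8]
finger_gap: 0.0128
finger_force: 88.0
time_s: 15.85
eef_pos: [0.4472, -0.0112, 0.0687]
orientation: [179.9, -0.2, -178.4]
ft_force: [-1.3, 0.5, -3.1]
finger_gap: 0.0127
finger_force: 88.2
scene rack_center [([0.5268, -0.0147, 0.0581], 0.78)]
scene rack_handle [([0.4613, -0.0124, 0.0822], 0.6)]
scene gap [([0.6031, -0.0051, 0.0014], 0.62)]
top rack_center [([0.526, -0.0072, 0.0608], 0.63)]
top rack_handle []
top gap [([0.5995, -0.0085, -0.0049], 0.69)]
scene rack_center [([0.5332, -0.0147, 0.0574], 0.64)]
scene rack_handle [([0.4643, -0.0146, 0.0818], 0.67)]
scene gap [([0.6068, -0.0055, 0.0004], 0.95)]
top rack_center [([0.5248, -0.0093, 0.0585], 0.7)]
top rack_handle []
top gap [([0.5973, -0.0093, -0.0037], 0.62), ([0.5262, -0.0123, 0.0598], 0.33)]
[ 0.44910755 -0.01234281  0.07031495] [-1.79998352e+02  5.50786051e-03 -1.78489796e+02]
```

View pics/t3.png

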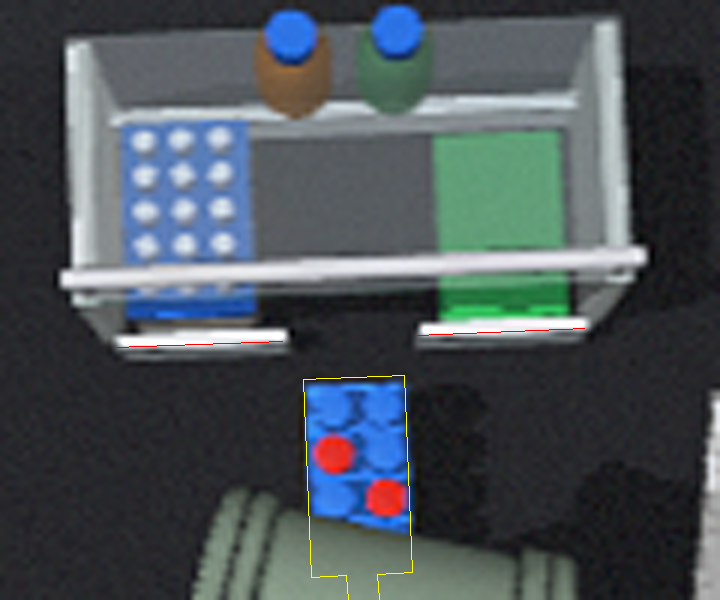

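View pics/w3.png

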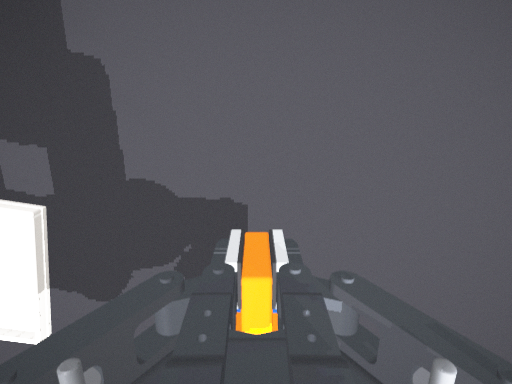

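The overlay of the predicted rack matches the picture: rack square to the bay, centred on the gap. Now insert.

```bash
python3 -m pendant '[[[-1,12,1,0,0],[-1,30,1,0,0],[-1,50,2,0,0],[-1,70,2,0,0],[-1,88,2,0,0],[-1,103,3,0,0],[-1,113,3,0,0],[-1,118,3,0,0]]]' 
python3 -m pendant '[[[-1,0,0,-3,0],[-1,0,0,-6,0],[-1,0,0,-7,0],[-1,0,0,-7,0]]]'
python3 - <<'E'
from h import *
for i in range(2): look(("scene","top"),["rack_center","rack_handle"])
E
```

```text
time_s: 17.55
eef_pos: [0.5685, -0.0093, 0.0702]
orientation: [-180.0, 0.0, -178.5]
ft_force: [0.6, 0.0, -3.2]
finger_gap: 0.0127
finger_force: 88.1
time_s: 17.95
eef_pos: [0.5665, -0.0092, 0.0633]
orientation: [180.0, -0.0, -178.5]
ft_force: [-1.2, 0.1, -2.5]
finger_gap: 0.0132
finger_force: 88.5
scene rack_center [([0.6468, -0.0094, 0.0497], 0.45)]
scene rack_handle [([0.5805, -0.0087, 0.076], 0.58)]
top rack_center []
top rack_handle []
scene rack_center [([0.6487, -0.0103, 0.051], 0.49)]
scene rack_handle [([0.5804, -0.0102, 0.0745], 0.46)]
top rack_center []
top rack_handle []
```

```bash
python3 -m pendant '[[[-0.8,0,0,-0.5,0],[-0.6,0,0,-0.5,0],[-0.4,0,0,-0.5,0],[-0.4,-4,0,-0.5,0],[-0.4,-8,0,-0.5,0],[-0.4,-8,0,-0.5,0]]]'
python3 - <<'E'
from h import *
for i in range(2): look(("scene","top","wrist"),["rack_center","rack_handle"])
E
python3 -m pendant '[[[-0.7,0,0,0,0],[-1,0,0,0,0],[-1,0,0,0,0],[-1,0,0,0,0],[-1,0,0,0,0],[-1,0,0,0,0]]]' 100
python3 -m pendant '[[[-1,0,0,1,0],[-1,0,0,3,0],[-1,0,0,3,0]]]'
python3 - <<'E'
from h import *
cv2.imwrite("pics/w4.png",r.grab_frame("wrist"));print(r.observe()["torque"])
E
```

```text
time_s: 19.15
eef_pos: [0.5583, -0.0092, 0.0627]
orientation: [180.0, -0.0, -178.5]
ft_force: [-0.8, 0.2, -0.9]
finger_gap: 0.0254
finger_force: 0.0
scene rack_center [([0.6477, -0.0108, 0.0504], 0.62)]
scene rack_handle [([0.5812, -0.0096, 0.0728], 0.62)]
top rack_center []
top rack_handle []
wrist rack_center []
wrist rack_handle [([0.5801, -0.0098, 0.0745], 0.92)]
scene rack_center [([0.6497, -0.3042, 0.0009], 0.75), ([0.6465, -0.0089, 0.0532], 0.52)]
scene rack_handle [([0.5804, -0.0131, 0.0767], 0.55)]
top rack_center []
top rack_handle []
wrist rack_center []
wrist rack_handle [([0.5814, -0.0092, 0.0732], 0.76)]
time_s: 20.65
eef_pos: [0.5591, -0.0093, 0.063]
orientation: [-180.0, 0.0, -178.5]
ft_force: [-1.9, 0.6, 3.5]
finger_gap: 0.0125
finger_force: 97.4
time_s: 20.95
eef_pos: [0.5585, -0.0091, 0.0652]
orientation: [180.0, -0.1, -178.5]
ft_force: [-0.2, -0.0, -2.2]
finger_gap: 0.0119
finger_force: 97.4
[-0.04052146  0.24305321 -0.05825021]
```

View pics/w4.png

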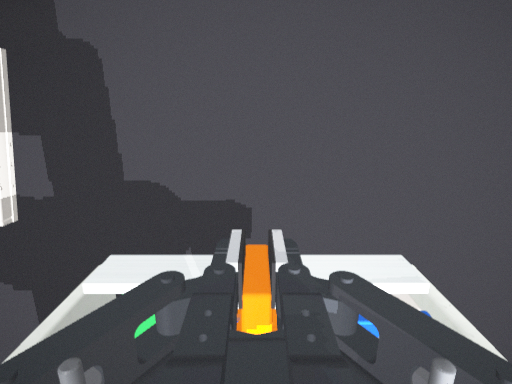

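The grip is near the end of the handle and the rack lifts. Push it in 11 mm while watching the force.

```bash
python3 -m pendant '[[[-1,3,0,0,0],[-1,6,0,0,0],[-1,8,0,0,0],[-1,9,0,0,0],[-1,10,0,0,0],[-1,11,0,0,0],[-1,11,0,0,0]]]'
python3 - <<'E'
from h import *
for i in range(3): look(("scene","wrist"),["rack_center","rack_handle"])
o=r.observe();print(o["eef_pos"],o["orientation"],o["torque"])
im=r.grab_frame("scene");cv2.imwrite("pics/s5.png",cv2.resize(im[85:225,165:305],None,fx=4,fy=4,interpolation=cv2.INTER_CUBIC))
E
```

```text
time_s: 21.7
eef_pos: [0.5702, -0.0093, 0.0658]
orientation: [-180.0, 0.0, -178.5]
ft_force: [-0.0, -0.5, -2.0]
finger_gap: 0.0122
finger_force: 97.4
scene rack_center [([0.6571, -0.0105, 0.055], 0.56)]
scene rack_handle [([0.5917, -0.0087, 0.0791], 0.65)]
wrist rack_center []
wrist rack_handle [([0.5905, -0.0091, 0.0753], 0.56)]
scene rack_center [([0.6584, -0.0098, 0.0524], 0.46)]
scene rack_handle [([0.5936, -0.0111, 0.0808], 0.66)]
wrist rack_center []
wrist rack_handle [([0.5905, -0.0047, 0.0762], 0.6)]
scene rack_center [([0.6597, -0.0089, 0.0533], 0.69)]
scene rack_handle [([0.5925, -0.0115, 0.0804], 0.61), ([0.6446, 0.2907, -0.0003], 0.56)]
wrist rack_center []
wrist rack_handle [([0.5926, -0.0071, 0.0782], 0.58)]
[ 0.57008495 -0.00928558  0.06577203] [-1.79998872e+02  4.04787690e-04 -1.78480598e+02] [-0.03452559  0.25114075 -0.00578371]
```

View pics/s5.png

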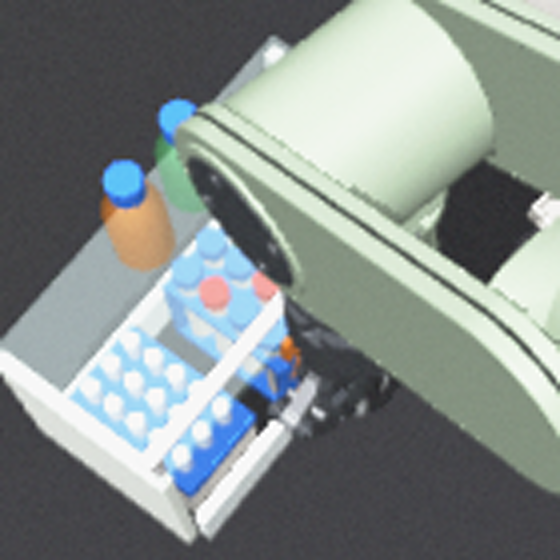

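Rack centre is about (0.6585, -0.0095), 58 mm in and clear of the rail, with no contact force. Now shift sideways to the mat at (0.662, -0.0845).

```bash
python3 -m pendant '[[[-1,0,-4,0,0],[-1,0,-10,0,0],[-1,0,-16,0,0],[-1,0,-22,0,0],[-1,0,-28,0,0],[-1,1,-33,0,0],[-1,1,-36,0,0],[-1,1,-36,0,0]]]' 
python3 -m pendant '[[[-1,0,-4,0,0],[-1,0,-10,0,0],[-1,0,-16,0,0],[-1,0,-22,0,0],[-1,0,-28,0,0],[-1,0,-34,0,0],[-1,0,-38,0,0],[-1,0,-39,0,0]]]'
python3 - <<'E'
from h import *
for i in range(3): look(("scene","top","wrist"),["rack_center","rack_handle","mat_center"])
o=r.observe();print(o["eef_pos"],o["orientation"],o["torque"])
E
```

```text
time_s: 23.45
eef_pos: [0.5712, -0.0458, 0.0658]
orientation: [-180.0, 0.0, -178.5]
ft_force: [-0.7, 0.4, -1.4]
finger_gap: 0.0125
finger_force: 97.4
time_s: 24.25
eef_pos: [0.5711, -0.085, 0.0658]
orientation: [-180.0, 0.0, -178.5]
ft_force: [0.3, -0.6, -2.9]
finger_gap: 0.0121
finger_force: 97.5
scene rack_center [([0.6576, -0.0847, 0.0528], 0.73)]
scene rack_handle [([0.5956, -0.0893, 0.0757], 0.49)]
scene mat_center []
top rack_center []
top rack_handle []
top mat_center []
wrist rack_center []
wrist rack_handle [([0.5922, -0.083, 0.0771], 0.74)]
wrist mat_center []
scene rack_center [([0.6591, -0.0867, 0.0515], 0.64)]
scene rack_handle [([0.5931, -0.0855, 0.0768], 0.62)]
scene mat_center []
top rack_center [([0.5989, -0.0092, -0.0024], 0.41)]
top rack_handle []
top mat_center []
wrist rack_center []
wrist rack_handle []
wrist mat_center []
scene rack_center [([0.6561, -0.0885, 0.053], 0.74)]
scene rack_handle [([0.5943, -0.0872, 0.0766], 0.65)]
scene mat_center []
top rack_center []
top rack_handle []
top mat_center []
wrist rack_center []
wrist rack_handle [([0.5899, -0.0825, 0.0763], 0.93)]
wrist mat_center []
[ 0.57109314 -0.08429984  0.06580209] [-1.79997466e+02  1.05376749e-03 -1.78479530e+02] [ 0.00070455  0.19793672 -0.00662415]
```

Centre is about (0.658, -0.086) against the mat at (0.662, -0.0845). Lower, release, back off and up.

```bash
python3 -m pendant '[[[-1,0,0,-1,0],[-1,0,0,-2,0],[-1,0,0,-2,0],[-0.85,0,0,-2,0],[-0.7,0,0,-2,0],[-0.5,0,0,-2,0],[-0.4,0,0,-2,0],[-0.4,0,0,-2,0]]]' 
python3 -m pendant '[[[-0.4,-10,0,0,0],[-0.4,-30,0,0,0],[-0.4,-60,0,10,0],[-0.4,-95,20,40,0],[-0.4,-130,40,80,0],[-0.4,-150,80,120,0],[-0.4,-160,120,140,0],[-0.4,-160,160,140,0]]]'
python3 - <<'E'
from h import *
for i in range(2): look(("scene","top"),["rack_center","rack_handle","mat_center","bottle_center","tipbox"])
im=r.grab_frame("top");S=6;x0,y0=195,115
big=cv2.resize(im[y0:y0+95,x0:x0+125],None,fx=S,fy=S,interpolation=cv2.INTER_CUBIC)
for z in(0.098,):
    P=bay([(60+a,-78+b,98) for a,b in((-82,-7),(-82,7),(-45,7),(-45,23),(45,23),(45,-23),(-45,-23),(-45,-7))],(.6,-.008,1.5))
    q=((proj("top",P)-[x0,y0])*S+S/2).astype(np.int32);cv2.polylines(big,[q],True,(0,255,255),1)
cv2.imwrite("pics/t6.png",big)
E
```

```text
time_s: 26.85
eef_pos: [0.5718, -0.0845, 0.0645]
orientation: [-180.0, 0.1, -178.5]
ft_force: [-0.2, -0.3, -0.3]
finger_gap: 0.0257
finger_force: 0.0
time_s: 27.65
eef_pos: [0.4116, 0.076, 0.2075]
orientation: [-180.0, 0.4, -178.7]
ft_force: [1.6, 0.6, -0.5]
finger_gap: 0.0257
finger_force: 0.0
scene rack_center [([0.6593, -0.0835, 0.0501], 0.8)]
scene rack_handle [([0.5948, -0.0856, 0.0757], 0.66)]
scene mat_center []
scene bottle_center [([0.5072, -0.2406, 0.0569], 0.81)]
scene tipbox [([0.657, 0.0694, 0.0032], 0.68), ([0.5911, -0.0882, 0.0759], 0.41)]
top rack_center [([0.656, -0.0804, 0.0522], 0.71)]
top rack_handle [([0.5922, -0.0872, 0.0745], 0.49)]
top mat_center [([0.6494, -0.306, 0.0025], 0.31)]
top bottle_center [([0.5087, -0.2387, 0.0565], 0.51)]
top tipbox []
scene rack_center [([0.6589, -0.0837, 0.0519], 0.77), ([0.6593, 0.072, 0.0067], 0.23)]
scene rack_handle [([0.593, -0.0834, 0.0737], 0.72)]
scene mat_center []
scene bottle_center [([0.5069, -0.2399, 0.0557], 0.67)]
scene tipbox [([0.6582, 0.0695, 0.0034], 0.53)]
top rack_center [([0.6551, -0.0811, 0.0545], 0.58), ([0.5995, -0.0089, -0.0046], 0.56)]
top rack_handle [([0.5928, -0.0852, 0.0765], 0.56), ([0.5976, -0.0097, -0.0005], 0.46)]
top mat_center []
top bottle_center [([0.51, -0.2402, 0.0555], 0.58)]
top tipbox [([0.6539, 0.0721, 0.0007], 0.64), ([0.6059, -0.0087, 0.131], 0.31)]
```

View pics/t6.png

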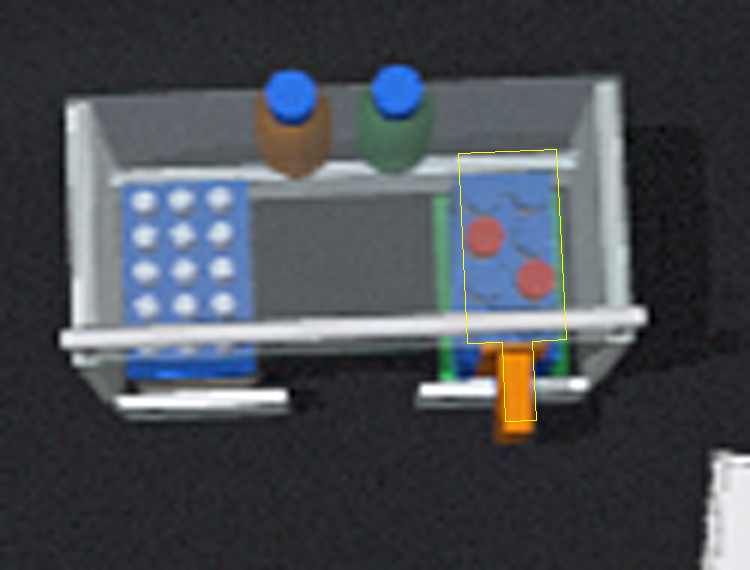

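The rack stands squarely on the mat, about 4 mm short in x, with its handle out over the rail. The bottle is in the tray and the tip box hasn't moved. Hand it in.

```bash
python3 -m pendant '[[[-0.4,0,0,0,0],[-0.4,0,0,0,0],[-0.4,0,0,0,0]]]'; python3 -c "
from cell import r
print(r.close_job())"
```

```text
time_s: 29.2
eef_pos: [0.4111, 0.0757, 0.2038]
orientation: [-180.0, 0.0, -178.5]
ft_force: [0.6, -0.0, 0.4]
finger_gap: 0.0254
finger_force: 0.0
the job is handed in; nothing more can be done
None
```

The job is handed in at 29.2 s, but no verdict came back: by my last camera readings the bottle stands released in the tray near its centre, and the rack stands square on the mat, released, within about 5 mm of its centre with the handle out over the rail.

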